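Load the leak tester and hold its dead-man handle

ROBOT

A 6-joint arm with a two-finger parallel gripper is mounted at the origin on the work surface. World frame = base frame: x ahead of the robot, y to its left, z up, the work surface at z = 0. Lengths are in m, angles in rad, forces in N, time in s.
With the tool pointing down it reaches from about 0.3 to 1 m from the base axis. Payload 5.1 kg.
Tool frame: the origin (TCP) lies on the centre line of the jaws, within the pads' length; the fingertips stand 22 mm ahead of it and the grasp point (between the pads) lies 3 mm ahead of it (tcp_to_tips is the x of the fingertips in the tool frame, in m); x points along the fingers, y is the direction in which the jaws open and shut, and the axes are right-handed (so a half turn about x gives the same grasp; the last joint's range is limited). The gripper opens to 95 mm and grips with 3 to 60 N. Pads are 20 mm wide; open, the fingers measure 119 mm over their backs; the gripper's body (75 mm by 180 mm) begins 59 mm behind the grasp point.
Start: joints at [1.226, 0.124, 1.65, -0, 1.367, -0.083], TCP at [0.168, 0.628, 0.237] pointing down, gripper open.
Joint ranges: [-2.61, 2.61], [-1.02, 2.33], [0.03, 2.71], [-1.35, 4.49], [0.32, 2.68], [-2.91, 2.91]. Speed limits (rad/s): [2.57, 2.57, 3.14, 3.14, 3.14, 3.14].

INTERFACE

Orientations are given as a unit quaternion [w, x, y, z].
In Python, from cell import move_pose, servo_line, movej, set_gripper, wait, solve_ik, capture, MotionError, hand_in, get_time, get_joints, get_qd, get_joint_torque, get_eef_pos, get_tool_rot, get_wrist_force, get_moment, get_width, tcp_to_tips gives the robot as it stands. Calls block until the motion is done:
- move_pose(position, orientation): joint-space move of the TCP to a pose.
- servo_line(position, frame=None, rate=0.15, guard=None): straight line of the TCP; frame=None keeps the orientation; rate is the mean speed in m/s. With guard (N) it stops when the force on the tool has changed by that much, and returns True; else False.
- movej(angles): joint-space move.
- set_gripper(opening): opening from 0.0 (shut) to 1.0 (fully open); the grip force is fixed at half the most; returns when the fingers have stopped.
- wait(seconds).
- solve_ik(position, orientation): joint angles nearest the present ones, or None.
- capture(name): name is "scene" or "top" or "wrist"; returns a dict with "image" (480x640x3 uint8, red, green, blue), "fx", "fy", "cx", "cy" (pixels), "R" (3x3) and "t" (3): a world point X has camera coordinates R X + t. Camera axes: x right, y down, z forward; pixel columns grow to the right and rows downward; lengths in m; the calibration is good to about 2 mm. The wrist camera is an equidistant fisheye: a pixel r from the principal point sees the ray r / f radians off the axis. A picture is of the moment at which its call begins. There is no depth.
A pose or a line that the arm cannot do raises MotionError and nothing moves.
- hand_in(): hands the job in, once; it reports no verdict.
Readings, each from a call of its own:
- get_time(): time.
- get_joints(): joint angles.
- get_qd(): joint speeds.
- get_joint_torque(): joint torques, N m.
- get_eef_pos(): TCP position.
- get_tool_rot(): TCP orientation.
- get_wrist_force(): force on the tool from outside, world axes, zero at the start.
- get_moment(): the same for the moment, N m.
- get_width(): opening from 0.0 (shut) to 1.0 (fully open).
Only numpy, scipy, OpenCV 4.12 (cv2) and the standard library are available. Lean on these libraries where they do the work, as an engineer would, in place of code of your own. Each camera call takes 0.05 s, during which the arm holds its last target. There are 200 camera calls.

TASK

Finish loading the bench leak tester: with the one-dot nest already filled, seat one of the two loose brass fittings from the bench upright and fully home (hexagon flat on the block) in the two-dot nest and let go, then seat the other in the three-dot nest. Then press the spring-loaded dead-man handle down until it is level (pointer at the green band), not through to the bottom, which trips the tester, and finish the program while still holding it level there. Leave the fitting in the one-dot nest and everything else on the bench as they are.

Things in the scene. Friction and masses are not known exactly. Their poses are not given: they have to be found in the camera images.
- fitA_center (a point): first loose brass fitting, upright on the bench, 60 mm tall, 0.10 to 0.20 kg: from below a round spigot 22 mm across, 20 mm long (foot chamfered 3 mm), a hexagon 32 mm across flats, 16 mm high, a threaded barrel 20 mm across, 24 mm high. This point is its centre, 30 mm above its foot; z along the fitting
- fitB_center (a point): second loose fitting, interchangeable with the first: brass fitting, upright on the bench, 60 mm tall, 0.10 to 0.20 kg: from below a round spigot 22 mm across, 20 mm long (foot chamfered 3 mm), a hexagon 32 mm across flats, 16 mm high, a threaded barrel 20 mm across, 24 mm high. This point is its centre, 30 mm above its foot; z along the fitting
- fit0_center (a point): third fitting, same shape, seated in the one-dot nest from the start; it stays there. This point is its centre, 30 mm above its foot
- tester: grey leak tester, deck 200 x 410 mm, 20 mm thick; origin on the bench, x to its rear, y to its left. The three nests stand in a row on it at x = 0, y = -180, -96 and -12 mm, in any order, each with a white strip (30 mm wide, black dots 15 mm across) on its -x side. The handle is at y = 125 mm; a scale post 185 mm tall beside it at x = -5, y = 162 mm. A rail 38 mm high runs along the rear edge
- nest1_mouth (a point): already filled nest with one dot on its white front strip: blue block 70 x 70 x 30 mm fixed on the tester, with an upright round socket 24.5 mm across, 24 mm deep (2 mm chamfer) in its middle. This point is the centre of the socket's mouth, 50 mm above the bench; x to the tester's rear. A fitting fully home has its hexagon flat on the block and its centre 10 mm above this point
- nest2_mouth (a point): nest with two dots on its white front strip: blue block 70 x 70 x 30 mm fixed on the tester, with an upright round socket 24.5 mm across, 24 mm deep (2 mm chamfer) in its middle. This point is the centre of the socket's mouth, 50 mm above the bench; x to the tester's rear. A fitting fully home has its hexagon flat on the block and its centre 10 mm above this point
- nest3_mouth (a point): nest with three dots on its white front strip: blue block 70 x 70 x 30 mm fixed on the tester, with an upright round socket 24.5 mm across, 24 mm deep (2 mm chamfer) in its middle. This point is the centre of the socket's mouth, 50 mm above the bench; x to the tester's rear. A fitting fully home has its hexagon flat on the block and its centre 10 mm above this point
- deadman (a joint): angle of the spring-loaded dead-man handle, rad: 0 = released, raised 0.44 rad above level; 0.44 = level, red pointer at the scale post's green band; grows as pushed down; above 0.68 the tester trips; 0.85 = bottom stop. Its spring always returns it: about 6 N down on the pad to start, about 10 N to keep it level, 1 N more per 0.1 rad
- handle_pad (a point): centre of the top face of the handle's black pad (70 mm along the handle, 50 mm wide, yellow patch in the middle), moving with the handle: 150 mm along it from the hinge axis and 12 mm above its centre line. Released it is 215 mm above the bench
- handle_hinge (a point): centre of the handle's hinge axis between two blue cheeks (tops 160 mm above the bench), 140 mm above the bench, fixed to the tester: z up, y along the axis; the handle points along -x, towards the robot. With the handle level the pad's centre is 150 mm from here along -x and 12 mm above this point
- cap: bystander, leave it alone: black plastic screw cap, 42 mm across, 34 mm high, upright; origin at its underside
- can: bystander, leave it alone: small blue can with a paper label, 56 mm across, 75 mm high, upright; origin at its underside
- wrench: bystander, leave it alone: steel wrench lying flat; origin at its underside
- driver: bystander, leave it alone: screwdriver lying flat; origin at its underside
- jar: bystander, leave it alone: amber jar with a white lid, 70 mm across, 90 mm high; origin at its underside
- nut: bystander, leave it alone: round steel collar, 38 mm across, 14 mm high, lying flat; origin at its underside
- bottle: bystander, leave it alone: white bottle with a red cap, 60 mm across, 150 mm high; origin at its underside
Things that resemble listed ones, but are neither listed nor needed, are in the scene too. What is shaped like the part that bears fitA_center but pink or red is not meant.

How it is judged:
By the outcome, as a careful person would: the job done as asked, in the order asked, and still so for the second after the job is handed in, while the arm keeps its last pose, push and grip.
It also fails if it takes over 67 s, if anything falls off the work surface, if the arm or the gripper's body presses on something with over 40 N, if the wrist force passes 120 N, or if a joint passes its speed limit or range.

## Working session

There is one attempt and no reset: what is moved stays moved. The work goes in short steps, each a Python script; the robot and the scene stay as the last script left them, time stands still between calls to the robot, and variables do not carry over. Pictures are saved under pics/ and viewed, about 8 in all and at most 12, crops included, and the job is handed in when it is done.

```bash
mkdir -p pics; ls; cat > h.py <<'E'
import numpy as np, cv2
from cell import *
def save(name,fn,crop=None,scale=1):
    c=capture(name); im=c["image"][:,:,::-1]
    if crop: x0,y0,x1,y1=crop; im=im[y0:y1,x0:x1]
    if scale!=1: im=cv2.resize(im,None,fx=scale,fy=scale,interpolation=cv2.INTER_CUBIC)
    cv2.imwrite("pics/"+fn,im); return c
def ray(c,u,v,fish=False):
    a=np.array([(u-c["cx"])/c["fx"],(v-c["cy"])/c["fy"]])
    if fish:
        r=np.hypot(*a); d=np.array([*(a/r*np.sin(r)),np.cos(r)]) if r>1e-9 else np.array([0,0,1.])
    else: d=np.array([*a,1.])
    R=np.array(c["R"]); t=np.array(c["t"])
    return -R.T@t, R.T@d
def onz(c,u,v,z,fish=False):
    o,d=ray(c,u,v,fish); return o+d*(z-o[2])/d[2]
def proj(c,X):
    p=np.array(c["R"])@X+np.array(c["t"]); return c["fx"]*p[0]/p[2]+c["cx"],c["fy"]*p[1]/p[2]+c["cy"]
E
python3 - <<'E'
from h import *
import pickle
a=save("top","top.png");b=save("scene","scene.png")
pickle.dump((a,b),open("cams.pkl","wb"))
for c in(a,b): print(c["fx"],c["cx"],c["cy"],np.round(c["R"],4).tolist(),np.round(c["t"],4))
print(get_tool_rot(),get_width(),tcp_to_tips,get_wrist_force(),get_time())
E
```

```text
pics
602.4213697908564 322.48184507368836 246.8666889393909 [[-0.0131, -0.9999, -0.0104], [-0.9906, 0.0144, -0.1364], [0.1365, 0.0085, -0.9906]] [0.0326 0.5545 1.6699]
485.80813231267325 318.6740250417311 240.13094504970238 [[0.4297, 0.9028, 0.0169], [0.6446, -0.2935, -0.706], [-0.6324, 0.3142, -0.708]] [-0.2731 -0.2452  1.6729]
[ 0.70093799  0.09163405  0.7011839  -0.09289932] 1.0037034992659237 0.022 [-0.32087586  0.43792673 -0.85196491] 0.1
```

View pics/top.png

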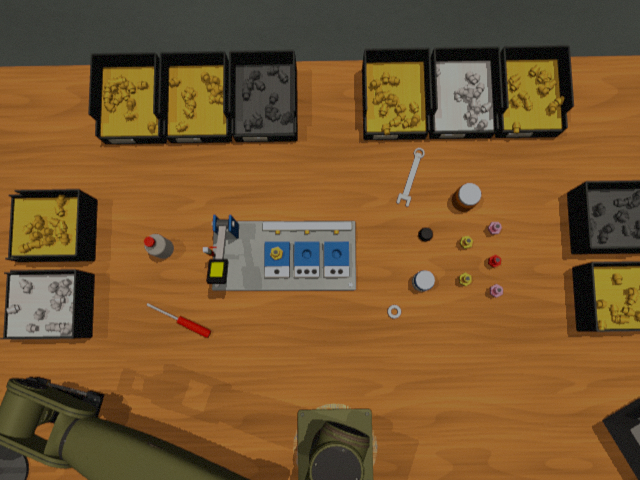

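View pics/scene.png

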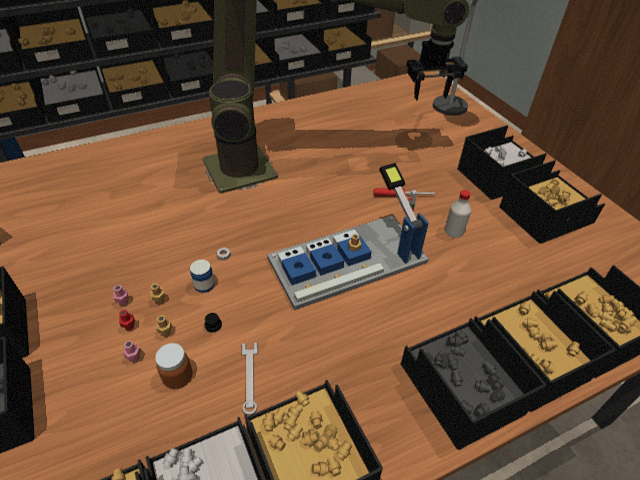

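The top view shows the tester around (285,255), with the filled nest at (277,255), empty nests at (307,255) and (337,255), and yellow fittings at (466,242) and (465,280). I'll enlarge both areas to count the dots and measure.

```bash
python3 - <<'E'
import cv2
t=cv2.imread("pics/top.png")
a=cv2.resize(t[205:300,200:360],None,fx=5,fy=5,interpolation=cv2.INTER_CUBIC)
b=cv2.resize(t[215:305,380:510],None,fx=5,fy=5,interpolation=cv2.INTER_CUBIC)
cv2.imwrite("pics/a.png",a);cv2.imwrite("pics/b.png",b)
E
```

```text
(no output)
```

View pics/a.png

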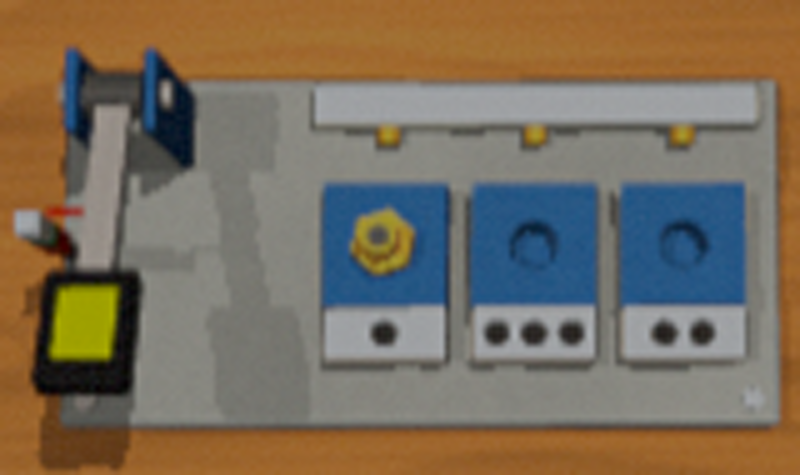

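View pics/b.png

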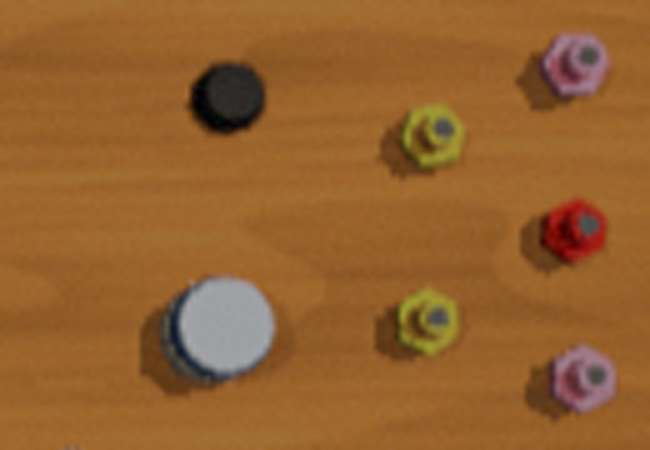

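Dots, left to right in the top view (+y to −y): one (filled), three, two. I'll compute the estimates and then check from near with the wrist camera.

```bash
python3 - <<'E'
from h import *
import pickle
a,b=pickle.load(open("cams.pkl","rb"))
f=lambda u,v,x0,y0:(x0+(u+.5)/5-.5,y0+(v+.5)/5-.5)
P={}
for n,u,v,x0,y0,z in [("n1",385,244,200,205,.05),("n3",534,244,200,205,.05),("n2",683,244,200,205,.05),("fit0top",378,236,200,205,.09),
 ("pad",86,322,200,205,.215),("deckBR",776,425,200,205,.02),("deckTR",776,81,200,205,.02),
 ("A_hex",433,137,380,215,.036),("A_top",443,129,380,215,.06),("B_hex",428,323,380,215,.036),("B_top",438,317,380,215,.06),
 ("cap",230,97,380,215,.034),("can",225,325,380,215,.075),("red",573,231,380,215,.036),("hingecheekL",75,50,200,205,.16),("hingecheekR",152,50,200,205,.16)]:
    P[n]=onz(a,*f(u,v,x0,y0),z); print(n,P[n].round(4),"scene px",np.round(proj(b,P[n])))
from scipy.spatial.transform import Rotation as Ro
R=np.array([[0,0,-1],[1,0,0],[0,-1,0]]).T
for s in(1,-1):
    Rt=np.column_stack([[0,0,-1],[s,0,0],[0,-s,0]]); q=Ro.from_matrix(Rt).as_quat()[[3,0,1,2]]
    for n in("n2","n3","A_hex","B_hex","pad"):
        for z in(.07,.25):
            j=solve_ik([P[n][0],P[n][1],z],q); print(s,q.round(3),n,z,None if j is None else np.round(j,2))
E
```

```text
n1 [0.5366 0.1542 0.05  ] scene px [354. 247.]
n3 [0.5354 0.0703 0.05  ] scene px [327. 256.]
n2 [ 0.5342 -0.0135  0.05  ] scene px [298. 266.]
fit0top [0.536  0.1546 0.09  ] scene px [355. 237.]
pad [0.4779 0.2916 0.215 ] scene px [393. 175.]
deckBR [ 0.4338 -0.065   0.02  ] scene px [267. 254.]
deckTR [ 0.6319 -0.069   0.02  ] scene px [294. 306.]
A_hex [ 0.5633 -0.3826  0.036 ] scene px [163. 325.]
A_top [ 0.5643 -0.3829  0.06  ] scene px [161. 320.]
B_hex [ 0.4577 -0.375   0.036 ] scene px [156. 293.]
B_top [ 0.459  -0.3752  0.06  ] scene px [154. 287.]
cap [ 0.5882 -0.2689  0.034 ] scene px [212. 317.]
can [ 0.455  -0.2548  0.075 ] scene px [200. 267.]
red [ 0.5085 -0.459   0.036 ] scene px [126. 319.]
hingecheekL [0.6288 0.3093 0.16  ] scene px [426. 223.]
hingecheekR [0.6282 0.2683 0.16  ] scene px [413. 228.]
1 [ 0.5  0.5  0.5 -0.5] n2 0.07 [-0.13  0.04  2.04 -0.    1.06 -0.13]
1 [ 0.5  0.5  0.5 -0.5] n2 0.25 [-0.13 -0.14  1.89 -0.    1.39 -0.13]
1 [ 0.5  0.5  0.5 -0.5] n3 0.07 [ 0.03  0.05  2.03 -0.    1.06  0.03]
1 [ 0.5  0.5  0.5 -0.5] n3 0.25 [ 0.03 -0.13  1.88 -0.    1.3
[... 334 characters left out ...]
[ 0.45  0.09  1.98 -0.    1.07  0.45]
1 [ 0.5  0.5  0.5 -0.5] pad 0.25 [ 0.45 -0.08  1.84 -0.    1.39  0.45]
-1 [-0.5  0.5 -0.5 -0.5] n2 0.07 None
-1 [-0.5  0.5 -0.5 -0.5] n2 0.25 None
-1 [-0.5  0.5 -0.5 -0.5] n3 0.07 None
-1 [-0.5  0.5 -0.5 -0.5] n3 0.25 None
-1 [-0.5  0.5 -0.5 -0.5] A_hex 0.07 [-0.68  0.33  1.7  -0.    1.11  2.47]
-1 [-0.5  0.5 -0.5 -0.5] A_hex 0.25 [-0.68  0.18  1.56 -0.    1.4   2.47]
-1 [-0.5  0.5 -0.5 -0.5] B_hex 0.07 [-0.78  0.16  1.91 -0.    1.07  2.36]
-1 [-0.5  0.5 -0.5 -0.5] B_hex 0.25 [-0.78 -0.01  1.77 -0.    1.38  2.36]
-1 [-0.5  0.5 -0.5 -0.5] pad 0.07 [ 0.45  0.09  1.98 -0.    1.07 -2.69]
-1 [-0.5  0.5 -0.5 -0.5] pad 0.25 [ 0.45 -0.08  1.84 -0.    1.39 -2.69]
```

```bash
cat >> h.py <<'E'
Q=[.5,.5,.5,-.5]
E
python3 - <<'E'
from h import *
import pickle
print(get_time())
p=get_eef_pos(); move_pose([p[0],p[1],.36],get_tool_rot())
W={}
for n,X in dict(n3=[.5354,.0703,.20],n2=[.5342,-.0135,.20],A=[.5638,-.3827,.20],B=[.4583,-.375,.20]).items():
    move_pose([X[0],X[1],.30 if n=="n3" else .2],Q)
    if n=="n3": servo_line(X)
    if n=="n2": pass
    c=capture("wrist"); W[n]=c
    print(n,get_eef_pos(),get_time())
    if n=="n2": servo_line([.5342,-.0135,.25])
pickle.dump(W,open("w.pkl","wb"))
print(c["fx"],c["cx"],c["cy"],(-np.array(c["R"]).T@c["t"]).round(3),np.round(c["R"],2).tolist())
im=np.vstack([np.hstack([W["n3"]["image"],W["n2"]["image"]]),np.hstack([W["A"]["image"],W["B"]["image"]])])[:,:,::-1]
cv2.imwrite("pics/w.png",cv2.resize(im,(800,600),interpolation=cv2.INTER_AREA))
E
```

```text
0.1
n3 [0.53628097 0.07041561 0.20155533] 3.9083
n2 [ 0.53474249 -0.01357115  0.20110783] 4.3917
A [ 0.56441406 -0.38140968  0.20047804] 6.3167
B [ 0.45903741 -0.37453137  0.20087221] 6.8667
371.64829954431775 318.5030641247082 241.564146979487 [ 0.457 -0.299  0.348] [[1.0, 0.0, 0.0], [0.0, -0.96, 0.27], [0.0, -0.27, -0.96]]
```

View pics/w.png

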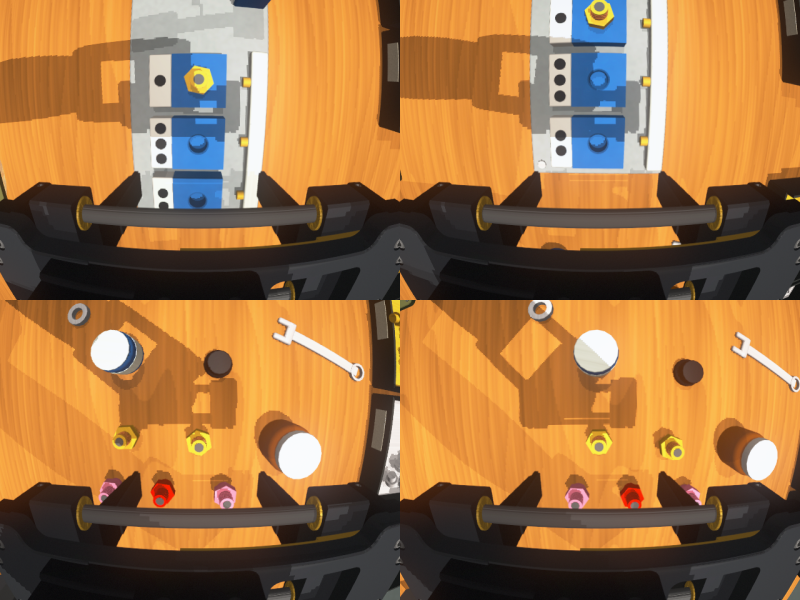

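The wrist views show the sockets at about (318,228) in their frames and fittings A and B at about (317,228). I'll enlarge to measure.

```bash
python3 - <<'E'
from h import *
import pickle
W=pickle.load(open("w.pkl","rb"))
C=[cv2.resize(W[n]["image"][188:268,268:368,::-1],None,fx=4,fy=4,interpolation=cv2.INTER_CUBIC)[:300] for n in("n3","n2","A","B")]
cv2.imwrite("pics/w4.png",np.vstack([np.hstack(C[:2]),np.hstack(C[2:])]))
E
```

```text
(no output)
```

View pics/w4.png

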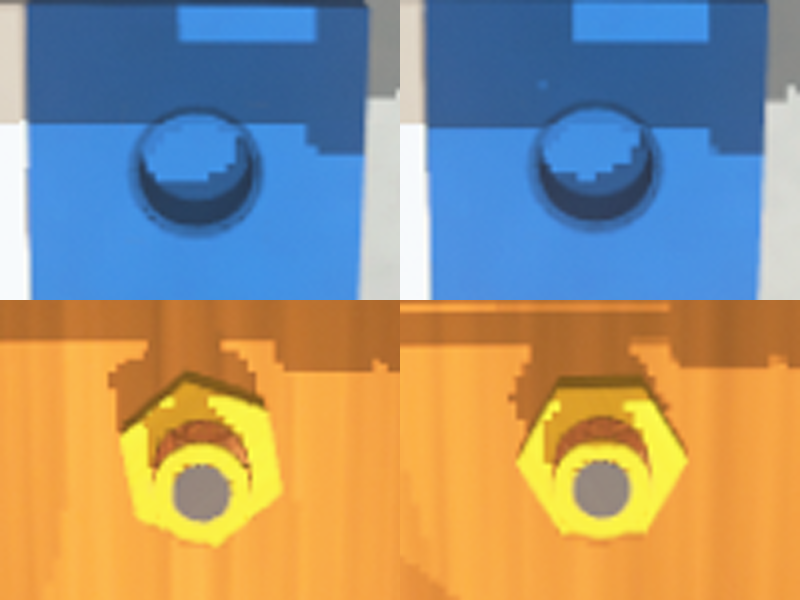

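```bash
python3 - <<'E'
from h import *
import pickle
W=pickle.load(open("w.pkl","rb"))
for n,u,v,z in [("n3",196.5,171,.05),("n2",195.5,166,.05),("A",202,193,.06),("B",201,189,.06)]:
    print(n,onz(W[n],268+(u+.5)/4-.5,188+(v+.5)/4-.5,z,True).round(4), onz(W[n],268+(u+.5)/4-.5,188+(v+4)/4-.5,z,True).round(4))
print(get_eef_pos(),get_width())
E
```

```text
n3 [0.5341 0.0717 0.05  ] [0.5341 0.0709 0.05  ]
n2 [ 0.5328 -0.0121  0.05  ] [ 0.5328 -0.0128  0.05  ]
A [ 0.5633 -0.3822  0.06  ] [ 0.5633 -0.3829  0.06  ]
B [ 0.4574 -0.3744  0.06  ] [ 0.4574 -0.3751  0.06  ]
[ 0.45903741 -0.37453137  0.20087221] 0.9969917066518965
```

```bash
cat >> h.py <<'E'
def go(p,rate=.25,**k): return servo_line(list(p),rate=rate,**k)
def settle(p,**k):
    """line to p, then trim out the standing error"""
    go(p,**k); wait(.15); e=np.array(p)-get_eef_pos(); go(np.array(p)+e,rate=.02); wait(.1); return np.array(p)+e
def pick(x,y):
    set_gripper(.5); move_pose([x,y,.15],Q); 
    settle([x,y,.10]); e=get_eef_pos()-np.array([x,y,.10])
    go([x-e[0],y-e[1],.062],rate=.1); print("at",get_eef_pos())
    set_gripper(0.0); print("width mm",get_width()*95,get_wrist_force().round(1))
    go([x,y,.20])
E
python3 - <<'E'
from h import *
pick(.458,-.3748)
print(get_width()*95,get_eef_pos(),get_wrist_force(),get_time())
X=[.5335,-.0128]
move_pose([*X,.2],Q); t=settle([*X,.135]); print(t,get_eef_pos(),get_wrist_force(),get_width()*95)
save("wrist","hold.png",(220,150,420,300),4); print(get_time())
E
```

```text
at [ 0.45905516 -0.37579645  0.06123158]
width mm 19.049676844849564 [-0.3  0.7  2.3]
19.05186821322316 [ 0.45725784 -0.37407363  0.19811287] [-0.19548886  0.61362706 -2.38492258] 10.8333
[ 0.53185946 -0.01222246  0.13250121] [ 0.53196102 -0.0121727   0.13280268] [ 0.29478447  1.111681   -2.06176731] 19.26618589879626
13.225
```

View pics/hold.png

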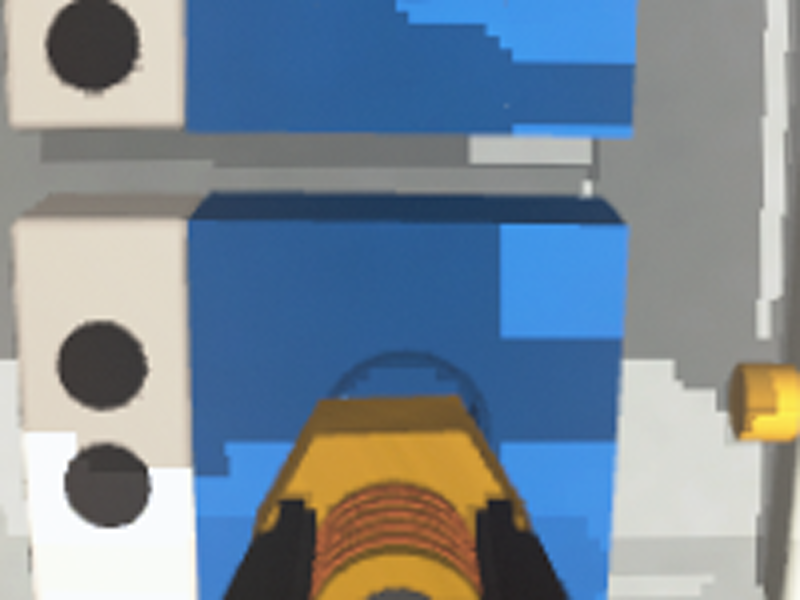

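```bash
cat >> h.py <<'E'
def settle(p,**k):
    go(p,**k); wait(.3); return get_eef_pos()
E
python3 - <<'E'
from h import *
import pickle
print(settle([.5335,-.0128,.130]))
c=save("wrist","hold2.png",(240,220,400,340),5); pickle.dump(c,open("hold.pkl","wb"))
print(get_eef_pos(),get_time())
E
```

```text
[ 0.53351309 -0.01279536  0.13002997]
[ 0.53350606 -0.01278966  0.13002941] 13.825
```

View pics/hold2.png

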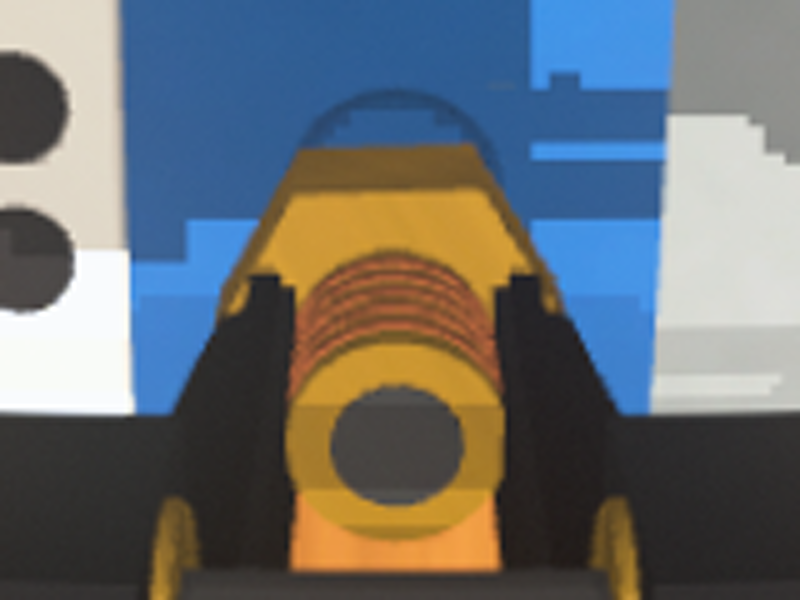

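```bash
python3 - <<'E'
from h import *
import pickle
c=pickle.load(open("hold.pkl","rb")); f=lambda u,v:(240+(u+.5)/5-.5,220+(v+.5)/5-.5)
print("top",onz(c,*f(396,440),.1285,True),"socket edge-r",onz(c,*f(399,88),.05,True)-[0,.01425,0])
for v in(332,540): print(onz(c,*f(396,v),.1285,True))
E
```

```text
top [ 0.53285906 -0.00976764  0.1285    ] socket edge-r [ 0.53334257 -0.01269727  0.05      ]
[0.53285421 0.00065578 0.1285    ]
[ 0.53286408 -0.01995472  0.1285    ]
```

```bash
cat >> h.py <<'E'
def insert(x,y,zt=.090):
    settle([x,y,.118],rate=.06); f0=get_wrist_force()
    for z in np.arange(.114,zt-.0005,-.004):
        hit=go([x,y,z],rate=.03,guard=12); print(np.round(get_eef_pos(),4),(get_wrist_force()-f0).round(1),np.round(get_moment(),2),hit)
        if hit: break
E
python3 - <<'E'
from h import *
insert(.5340,-.0153)
print(get_time(),get_width()*95)
E
```

```text
[ 0.5337 -0.0153  0.1136] [ 0.1 -1.2 -1.6] [-0.08  0.01  0.02] False
[ 0.5337 -0.0152  0.1096] [-0.2  0.5 -0.7] [-0.05  0.05  0.  ] False
[ 0.5338 -0.0153  0.1056] [-0.5  0.1 -0.2] [-0.13  0.01  0.02] False
[ 0.5338 -0.0153  0.1017] [ 0.3 -0.6 -0.8] [-0.17 -0.   -0.01] False
[ 0.5338 -0.0153  0.0977] [-0.6  0.  -1.2] [-0.14  0.06  0.01] False
[ 0.5337 -0.0153  0.0936] [-0.2  0.7 -1.3] [-0.08 -0.01 -0.04] False
[ 0.534  -0.0153  0.092 ] [-1.   0.4  4.7] [-0.05  0.17  0.  ] True
16.3917 19.251385638725285
```

Seated at the expected height with no lateral force. Next I release it, fetch the other one and measure its offset in hand.

```bash
cat > pick2.py <<'E'
from h import *
import pickle
p=get_eef_pos(); go([p[0],p[1],.0905],rate=.02,guard=15); print(get_eef_pos(),get_wrist_force().round(1))
set_gripper(.45); go([p[0],p[1],.2])
x,y=.5635,-.3825
move_pose([x,y,.15],Q); go([x,y,.08]); go([x,y,.062],rate=.05); wait(.25); print("at",get_eef_pos())
set_gripper(0.0); print("width",get_width()*95)
go([x,y,.2]); X=[.5347,.0710]
move_pose([*X,.2],Q); settle([*X,.130])
c=save("wrist","hold3.png",(240,220,400,340),5); pickle.dump(c,open("hold3.pkl","wb"))
print(get_eef_pos(),get_width()*95,get_time())
E
python3 pick2.py
```

```text
[ 0.53420839 -0.01535929  0.09206296] [-4.4  0.8  6.9]
at [ 0.5636401  -0.38264788  0.06231779]
width 18.803219450910845
[0.53561477 0.07102371 0.13154222] 19.01294731777288 24.1333
```

View pics/hold3.png

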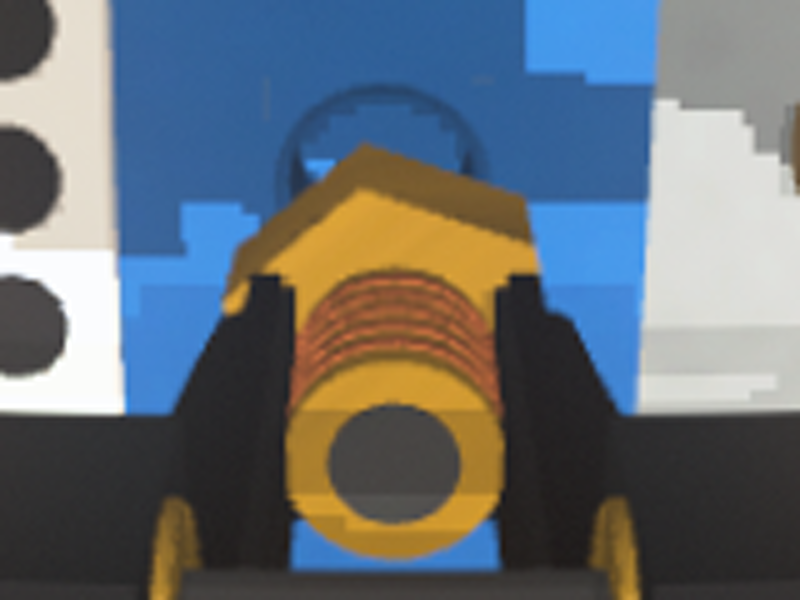

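```bash
python3 - <<'E'
from h import *
import pickle
c=pickle.load(open("hold3.pkl","rb")); f=lambda u,v:(240+(u+.5)/5-.5,220+(v+.5)/5-.5)
t=onz(c,*f(395,460),.1300,True); s=onz(c,*f(382,84),.05,True)-[0,.01425,0]
print(t,s,s-t, get_eef_pos(), get_eef_pos()+s-t)
E
```

```text
[0.53514842 0.07182677 0.13      ] [0.53381187 0.07112424 0.05      ] [-0.00133655 -0.00070253 -0.08      ] [0.53561477 0.07102371 0.13154222] [0.53427823 0.07032118 0.05154222]
```

```bash
python3 - <<'E'
from h import *
insert(.5346,.0703)
p=get_eef_pos(); go([p[0],p[1],min(p[2],.0915)-.0005],rate=.02,guard=15); print(get_eef_pos(),get_wrist_force().round(1),get_time())
E
```

```text
[0.5343 0.0703 0.1136] [ 0.3  1.1 -0.6] [-0.12  0.04 -0.03] False
[0.5343 0.0703 0.1096] [ 0.7 -0.1 -0.6] [-0.13  0.08  0.05] False
[0.5344 0.0703 0.1056] [-0.5  0.2 -0.9] [-0.09  0.06  0.08] False
[0.5343 0.0703 0.1016] [-0.  -0.7 -1.1] [-0.08  0.03 -0.03] False
[0.5343 0.0703 0.0976] [ 0.3  0.6 -0.4] [-0.07  0.05  0.  ] False
[0.5343 0.0703 0.0936] [-0.3  0.1  0.5] [-0.15  0.11 -0.04] False
[0.5354 0.0703 0.0915] [-0.4  0.1  4.6] [-0.08  0.12  0.02] True
[0.53579677 0.07034954 0.09154821] [-1.6  0.2  3.2] 26.9417
```

```bash
python3 - <<'E'
from h import *
p=get_eef_pos(); set_gripper(.45); go([p[0],p[1],.20]); go([.515,.0,.32]); wait(.2)
w=capture("wrist")["image"][110:310,220:420,::-1]; s=capture("scene")["image"][150:290,250:450,::-1]
a=cv2.resize(w,(560,560)[:2],interpolation=cv2.INTER_CUBIC)[:, :400]; a=cv2.resize(w,(400,400),interpolation=cv2.INTER_CUBIC)
b=cv2.resize(s,(400,280),interpolation=cv2.INTER_CUBIC); b=np.vstack([b,np.zeros((120,400,3),np.uint8)])
cv2.imwrite("pics/seat.png",np.hstack([a,b])); set_gripper(0.0); print(get_time(),get_width())
E
```

```text
30.0417 0.005963507642733938
```

View pics/seat.png

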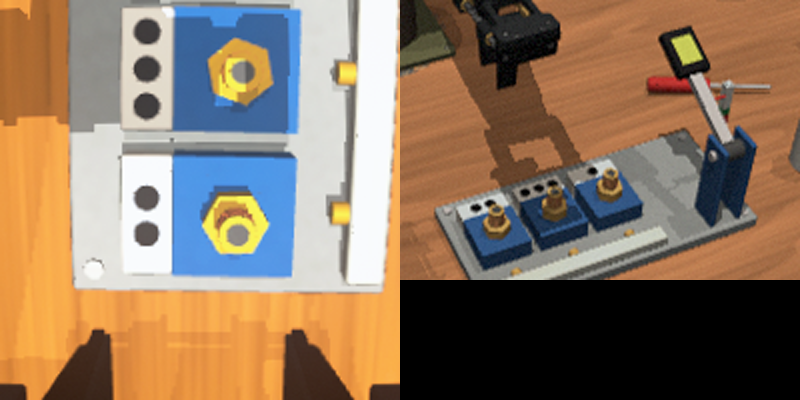

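All three fittings look upright and equally seated, with hexagons flat, in both views. Next is the handle.

```bash
python3 - <<'E'
from h import *
x,y=.4615,.292
move_pose([x,y,.32],Q); go([x,y,.25]); wait(.3); f0=get_wrist_force(); print(get_eef_pos(),f0.round(1))
for z in [.24,.23,.22,.21,.20,.19,.182,.177,.1745]:
    go([x,y,z],rate=.06); print(np.round(get_eef_pos(),4),(get_wrist_force()-f0).round(1))
wait(.3); print(get_eef_pos(),(get_wrist_force()-f0).round(1))
s=capture("scene")["image"][130:260,330:490,::-1]; t=capture("top")["image"][195:300,190:300,::-1]; w=capture("wrist")["image"][:,:,::-1]
r=lambda i:cv2.resize(i,(400,300),interpolation=cv2.INTER_CUBIC)
cv2.imwrite("pics/hd.png",np.hstack([cv2.resize(s,(480,390),interpolation=cv2.INTER_CUBIC),cv2.resize(w,(320,390))])); print(get_time())
E
```

```text
[0.46200205 0.29220458 0.2515554 ] [0.3 0.4 0.4]
[0.4619 0.2925 0.2408] [0.3 0.8 4.8]
[0.4618 0.2926 0.231 ] [-0.1  0.4  5.4]
[0.4617 0.2927 0.2212] [-1.8  2.   6.9]
[0.4616 0.2929 0.2114] [-2.8  1.2  8.1]
[0.4615 0.293  0.2015] [-3.5  1.8  7.4]
[0.4614 0.2931 0.1915] [-4.1  1.9  8. ]
[0.4613 0.2932 0.1837] [-4.3  2.   9.2]
[0.4612 0.2933 0.1787] [-4.8  3.   9.3]
[0.461  0.2933 0.1763] [-5.   2.2  9.8]
[0.46104542 0.29329296 0.17644345] [-4.8  3.2 10.3]
35.05
```

View pics/hd.png

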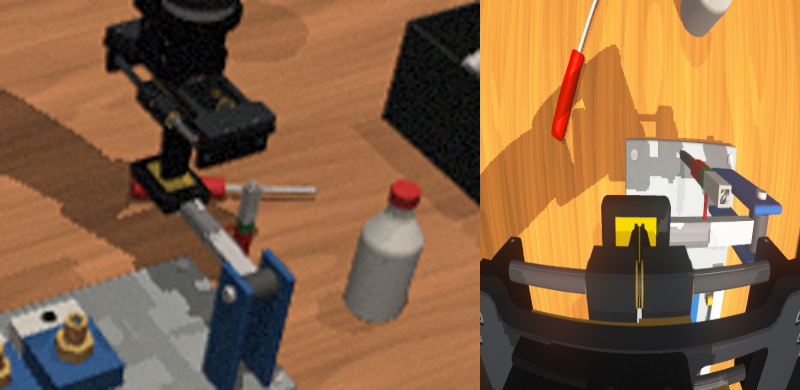

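```bash
python3 - <<'E'
from h import *
go([.4615,.292,.1722],rate=.02); wait(.4); print(get_eef_pos(),get_wrist_force().round(1))
w=capture("wrist")["image"][160:310,400:640,::-1][:, :190]; s=capture("scene")["image"][170:230,380:460,::-1]
cv2.imwrite("pics/hd2.png",np.hstack([cv2.resize(w,(400,316),interpolation=cv2.INTER_CUBIC),cv2.resize(s,(400,316),interpolation=cv2.INTER_CUBIC)])); print(get_time())
E
```

```text
[0.46088371 0.29328522 0.17411258] [-5.4  2.1  9.5]
35.8167
```

View pics/hd2.png

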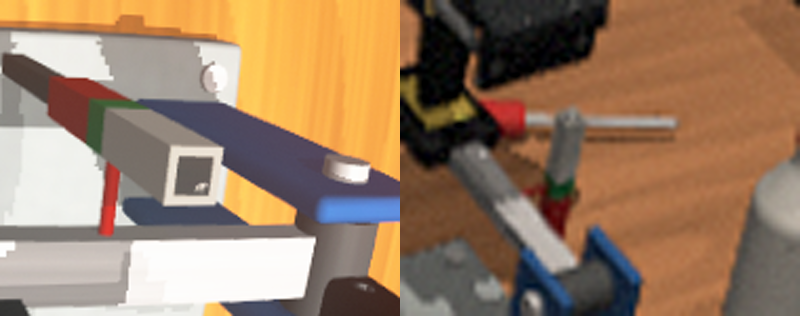

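```bash
python3 -c "
from h import *
print(get_eef_pos(),get_time()); hand_in()"
```

```text
[0.46090096 0.29328803 0.17413958] 35.8167
the job is handed in; nothing more can be done
```

The tester is loaded and I handed the job in at 35.8 s with the dead-man handle held level.

- **Two-dot nest (filled first):** one loose fitting went in with almost no sideways force. It stopped at the height expected for fully home, and I released it.
- **Three-dot nest:** the other fitting seated the same way, about 1 mm of tool height from nominal. The fingers probably slipped slightly on the barrel.
- **Check on the nests:** a wrist and a scene picture after release showed all three fittings upright with their hexagons flat, and the one-dot fitting undisturbed. I took no picture of the nests after that.
- **Handle:** the fingertips held the pad at 152 mm, which is its level height, with about 9.5–10 N of push. That matches the 10 N given for level. In the last wrist view the red pointer meets the post at the green band. The scene camera could not confirm this, because the post hides the pointer from there.

The top and wrist cameras disagreed by about 1.5 mm. I dealt with this by measuring each fitting against its socket in a single picture before inserting. The first grasp was about 3 mm off centre along the jaws, and I corrected for that before insertion. I did not knowingly touch any bystander, but I made no dedicated check of them.

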